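# Tuck a test adapter plate under a jig's lap leaf and hold it pressed

### The job

Get the contact jig ready by sliding its transport lock all the way to its end stop, so that the mouth under the steel lap leaf is open. Then take the adapter plate by its rib, tuck its narrow tongue end well under the leaf, straight and centred, without lifting the leaf, and press the plate down flat onto the jig's deck against the sprung contact bed. Finish while still holding the plate pressed down, and leave the other things on the bench where they lie.

Things in the scene. Friction and masses are not known exactly. Their poses are not given: they have to be found in the camera images.
- jig: contact test jig, fixed to the bench: grey block, x -96 to +100 mm, 170 mm wide (y), flat deck 24 mm above the bench. Origin on the bench under it. x points from the open working side to the leaf side, y to the lock's end stop. Contact bed at x -45 to +5, y within 20 mm; lock slot along y at x = 22; end stop block at x 13 to 31, y 73 to 86 mm, rising 14 mm above the deck.
- lip (a point): middle of the lower front edge of the lap leaf at rest: the top of the mouth, 12 mm above the deck, at jig x = 35 mm, y = 0. The leaf covers jig x 35 to 87 mm, y within 32 mm; behind it two hinge posts at x 83 to 99 mm stand 20 mm above the deck.
- leaf (a joint): lift of the steel lap leaf (52 x 64 x 3 mm), hinged at its far edge at jig x = 90 mm: 0 at rest, grows (rad) as its front edge is lifted; held down only by its weight and a weak spring. It counts as lifted above 0.06 rad (about 3 mm at its front edge).
- lock (a joint): transport lock: slides along the jig's y axis from 0 (barring the middle of the mouth) to 0.058 m at the end stop (open); drag about 1.5 N, it stays where it is left
- lock_knob (a point): upright black grip of the transport lock, 12 mm along jig x, 14 mm along jig y; this point is on its axis 34 mm above the deck, its top is 46 mm above the deck. It stands on a steel bar 10 x 26 mm whose top is 14 mm above the deck.
- bed (a joint): sprung contact bed (grey, 50 x 40 mm, brass pins): 0 when up, its top then 4 mm above the deck; 0.004 m when pushed down flush with the deck. It starts to sink at about 1 to 2 N and takes 10 N to push flush.
- plate: adapter plate, loose, 110 mm long (x), 60 mm wide (y), 4 mm thick, about 120 g; steel with an upright black rib to hold it by. Origin: centre of its underside; x points to the tongue, the front 35 mm, only 48 mm wide, ending at x = +55 mm. Rib: x -40 to 0 mm, 12 mm thick along y, its top 34 mm above the underside.
- plate_rib (a point): middle of the plate's rib, 20 mm behind the plate's origin and 22 mm above the plate's underside
- plate_tip (a point): middle of the tongue's end, 2 mm above the plate's underside. Fully tucked in, it lies about 22 mm beyond the leaf's front edge.
- driver_1: small black screwdriver lying on the bench, bystander
- yellow_tape: small roll of yellow tape, 45 mm, bystander, stuck to the bench
- vial_3: little black lacquer bottle standing, 19 mm wide, 61 mm tall, bystander
- screw_dish: dark round dish of screws, 58 mm, bystander, held to the bench by its magnet
- tweezers: steel tweezers, 127 mm, bystander
- phone_chassis: opened phone lying flat, 152 x 76 mm, bystander

How it is judged:
By the outcome, as a careful person would: the job done as asked, in the order asked, and still so for the second after the job is handed in, while the arm keeps its last pose, push and grip.
It also fails if it takes over 48 s, if anything falls off the work surface, if the arm or the gripper's body presses on something with over 40 N, if the wrist force passes 120 N, or if a joint passes its speed limit or range.

### The arm

A 6-joint arm with a two-finger parallel gripper is mounted at the origin on a cart in front of the work surface, level with it; the furniture and walls round the work are solid. World frame = base frame: x ahead of the robot, y to its left, z up, the work surface at z = 0. Lengths are in m, angles in rad, forces in N, time in s.
With the tool pointing down it reaches from about 0.375 to 0.75 m from the base axis. Payload 9 kg.
Tool frame: the origin (TCP) lies where the fingers leave the gripper's body, on its centre line; the fingertips stand 73 mm ahead of it and the grasp point (between the pads) lies 54 mm ahead of it; z points along the fingers, y is the line along which they close (so a half turn about z gives the same grasp; the last joint's range is limited). The gripper opens to 85 mm and grips with 20 to 120 N. Pads are 22 mm wide; open, the fingers measure 114 mm over their backs; the gripper's body (76 mm by 85 mm) begins 54 mm behind the grasp point. The pads swing forward as they close: fully open they stand 13 mm farther back than shut.
Start: joints at [1.003, 0.104, 0.097, 1.564, 0, 1.353], TCP at [0.206, 0.564, 0.304] pointing down, gripper open.
Joint ranges: [-2.99, 2.99], [-0.84, 1.86], [-1.1, 1.16], [-1.84, 2.11], [-1.51, 1.56], [-3.14, 3.14]. Speed limits (rad/s): [2.22, 2.22, 2.57, 3.14, 3.14, 3.14].

### API

Orientations are given as a rotation vector (axis times angle).
In Python, from bench import monitor, camera, calibration, workorder gives the robot as it stands.
- The arm moves only by the shell command python3 -m creep 'ROWS' [OPENING]. ROWS is JSON, a list that holds one entry, the list of rows, each a list of 4 numbers: the shift along the tool's x, y, z in cm, then the turn about the tool's z in degrees. In form: [[[dx, dy, dz, twist], ...]]. A call has 1 to 10 rows; each row shifts and turns the commanded pose from where the row before left it, along the tool's axes as they then stand; what a row does not reach is not made up. A row lasts 1/12 s, in which the tool goes at most 41.7 mm and 7.16 degrees, less where a joint would pass 70% of its speed; a pose out of reach is approached as far as the arm can. A call with a gripper value outside its range is refused whole. OPENING is the finger opening in cm, from 0 to 8.54, set as the call begins (- or left out, the last holds). The fingers move at their own pace and stop on an object; the grip force is fixed at half the most. Time passes only in rows, so rows that do not move let the fingers close. It gives the time, the measured TCP pose, the force, the opening and the grip force at its end, in the units of the state.
- monitor.get_obs(): the state, without advancing time (a new reading comes with each control period).
- camera(name): name is "side" or "top"; returns (picture, depth): 384x512x3 uint8, red, green, blue; 384x512 float32, m along the optical axis (not along the pixel's ray), 0 where there is no reading.
- calibration(name): a dict with "fx", "fy", "cx", "cy" (pixels), "R" (3x3) and "t" (3): a world point X has camera coordinates R X + t. Camera axes: x right, y down, z forward; pixel columns grow to the right and rows downward; lengths in m; the calibration is good to about 2 mm. A picture is of the moment at which its call begins. calibration takes no time and is no camera call.
- workorder.job_done(): hands the job in; it is judged then, once.
The state is a dict: "time_s": time; "qpos": joint angles; "joint_vel": joint speeds; "tau": joint torques, N m; "tcp_pos": TCP position; "tool_rot": TCP orientation; "ft_force": force on the tool from outside, world axes, zero at the start; "moment": the same for the moment, N m; "opening": finger opening in m; "grasp_force": force on a finger pad.
Only numpy, scipy, OpenCV 4.12 (cv2) and the standard library are available. Lean on these libraries where they do the work, as an engineer would, in place of code of your own. Each camera call takes 0.05 s, during which the arm holds its last target. There are 200 camera calls.

## Working session

There is one attempt and no reset: what is moved stays moved. The work goes in short steps, Python scripts to look and compute and a shell command to move; the robot and the scene stay as the last step left them, time stands still between calls to the robot, and variables do not carry over. Pictures are saved under pics/ and viewed, at most 10 in all, crops included, and the job is handed in when it is done.

```bash
mkdir -p pics; ls
python3 - <<'E'
from bench import monitor,camera,calibration
import cv2,numpy as np
o=monitor.get_obs();print(o)
for n in("top","side"):
    p,d=camera(n);cv2.imwrite(f"pics/{n}0.png",cv2.resize(p[:,:,::-1],(768,576),interpolation=cv2.INTER_CUBIC));np.save(f"pics/{n}0.npy",d);print(n,calibration(n))
E
```

```text
pics
{'time_s': 0.0, 'qpos': array([1.00328671e+00, 1.04663052e-01, 9.64426293e-02, 1.56386905e+00,
       1.14772393e-05, 1.35310760e+00]), 'joint_vel': array([ 2.25197418e-03,  1.12299999e-03,  7.09684122e-04, -1.59319484e-03,
       -3.22242868e-05,  3.39456316e-04]), 'tau': array([-1.41948949e-03, -5.56933343e+01,  5.03649509e+01,  1.70717051e-02,
       -4.34294670e-04, -1.99230431e-05]), 'tcp_pos': array([0.2054904 , 0.56346389, 0.30312881]), 'tool_rot': array([-5.46611768e-01, -3.09316044e+00,  1.86953196e-03]), 'ft_force': array([ 0.40731542,  0.46865487, -0.51443489]), 'moment': array([-0.00153798,  0.01033676,  0.00170409]), 'grasp_force': 0.0, 'opening': 0.08533041392984624}
top {'fx': 413.38705022572367, 'fy': 413.38705022572367, 'cx': 256.8489896748255, 'cy': 192.9528999561198, 'R': array([[ 0.0688327 , -0.99761354,  0.0054107 ],
       [-0.97613144, -0.06846833, -0.20610557],
       [ 0.20598417,  0.00890524, -0.9785148 ]]), 't': array([-0.04293242,  0.51085856,  1.52874819])}
side {'fx': 357.48537888884346, 'fy': 357.48537888884346, 'cx': 253.64242660951618, 'cy': 184.18352597859152, 'R': array([[ 0.86036981, -0.50936123, -0.01774639],
       [-0.34080349, -0.54906832, -0.76313626],
       [ 0.37896804,  0.66262743, -0.64599389]]), 't': array([-0.43492545,  0.21582176,  1.12900985])}
```

View pics/top0.png

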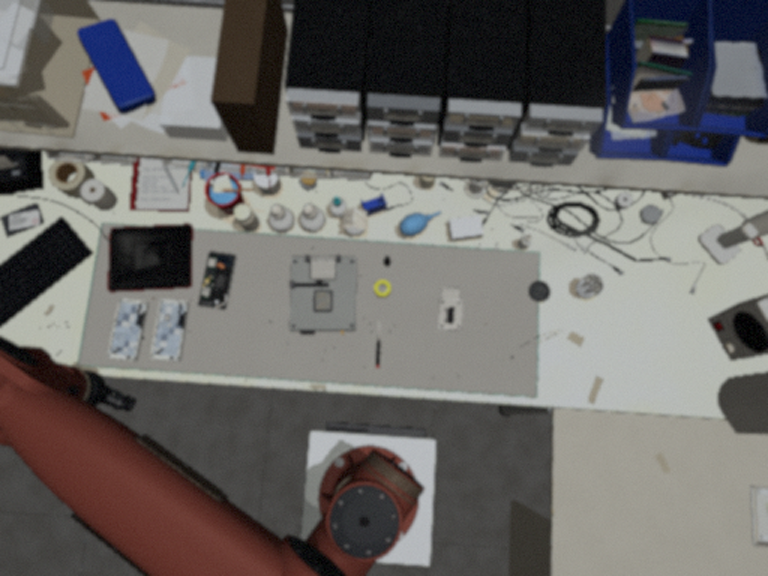

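View pics/side0.png

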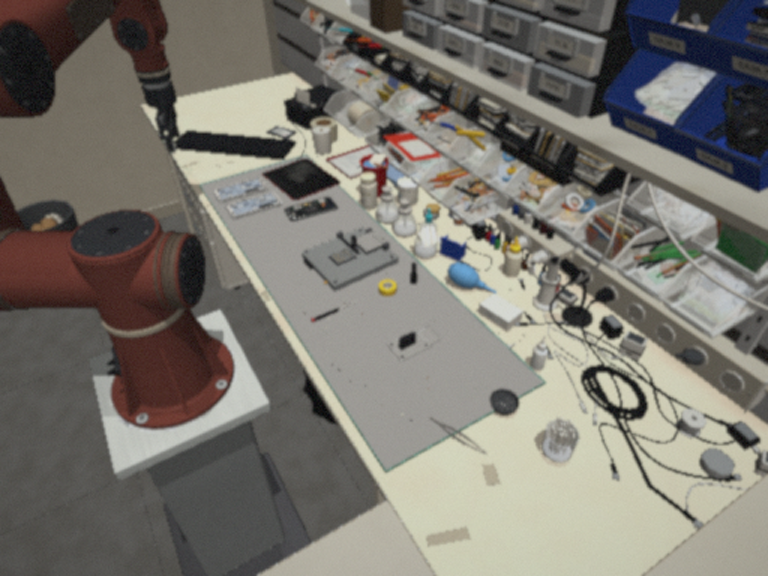

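Run:
```python
import cv2,numpy as np
t=cv2.imread("pics/top0.png");s=cv2.imread("pics/side0.png")
# crops in 768 frame
a=cv2.resize(t[240:345,275:475],(800,420),interpolation=cv2.INTER_CUBIC)
b=cv2.resize(s[220:365,295:445],(580,560),interpolation=cv2.INTER_CUBIC)
cv2.imwrite("pics/ta.png",a);cv2.imwrite("pics/sb.png",b)
```

```text
(no output)
```

View pics/ta.png

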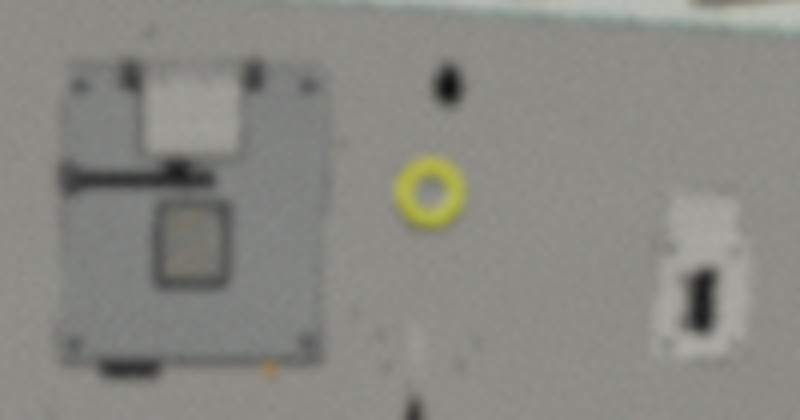

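View pics/sb.png

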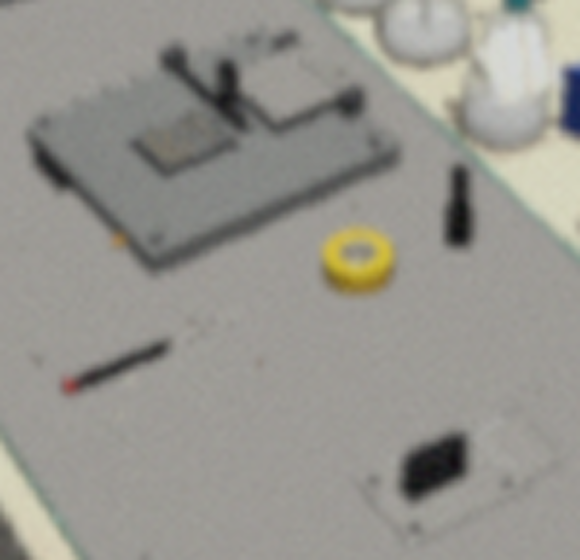

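```bash
cat > h.py <<'E'
import numpy as np
from scipy.optimize import least_squares
from bench import calibration
C={n:calibration(n) for n in("top","side")}
def proj(n,X):
    c=C[n];q=np.asarray(X)@c["R"].T+c["t"];return np.stack([c["fx"]*q[:,0]/q[:,2]+c["cx"],c["fy"]*q[:,1]/q[:,2]+c["cy"]],1)
def place(p,X):
    X=np.asarray(X,float)/1000;c,s=np.cos(p[2]),np.sin(p[2])
    return np.c_[p[0]+c*X[:,0]-s*X[:,1],p[1]+s*X[:,0]+c*X[:,1],X[:,2]]
def fit(obs,p0):  # obs {cam:[(u,v,x,y,z mm)]}
    def r(p): return np.concatenate([(proj(n,place(p,np.array(o)[:,2:]))-np.array(o)[:,:2]).ravel() for n,o in obs.items()])
    f=least_squares(r,p0,loss="soft_l1",f_scale=.7);return f.x,r(f.x).reshape(-1,2)
E
cat > m1.py <<'E'
from h import *
T=lambda u,v,*X:((u/4+275+.5)*2/3-.5,(v/4+240+.5)*2/3-.5,*X)
S=lambda u,v,*X:((295+u/3.867+.5)*2/3-.5,(220+v/3.862+.5)*2/3-.5,*X)
np.set_printoptions(precision=3,suppress=True)
jig={"top":[T(326,66,100,-85,24),T(65,62,100,85,24),T(60,358,-96,85,24),T(322,360,-96,-85,24),T(142,152,35,32,39),T(240,155,35,-32,39),T(192,244,-20,0,28),T(70,180,22,79.5,38)],
"side":[S(30,132,-96,85,24),S(155,253,-96,-85,24),S(400,148,100,-85,24),S(280,128,35,-32,36),S(187,142,-20,0,28)]}
p,r=fit(jig,[.6,.1,0]);print("jig",p);print(r)
plate={"top":[T(655,355,-55,30,4),T(745,355,-55,-30,4),T(672,195,55,24,4),T(740,197,55,-24,4),T(702,300,-20,0,34)],
"side":[S(362,480,-55,30,2),S(415,537,-55,-30,2),S(560,455,55,-24,2),S(515,408,55,24,2),S(407,460,-40,0,34),S(463,433,0,0,34)]}
q,r=fit(plate,[.6,-.1,0]);print("plate",q);print(r)
import cv2
for n in C:
    d=np.load(f"pics/{n}0.npy");v,u=np.nonzero(d>0);z=d[v,u];c=C[n]
    W=(np.c_[(u-c["cx"])/c["fx"]*z,(v-c["cy"])/c["fy"]*z,z]-c["t"])@c["R"]
    m=(abs(W[:,0]-p[0])<.13)&(abs(W[:,1]-p[1])<.12)&(W[:,2]>.015)&(W[:,2]<.031)
    print(n,m.sum(),np.median(W[m,2]),cv2.minAreaRect(W[m,:2].astype(np.float32)))
    m=(np.hypot(W[:,0]-q[0],W[:,1]-q[1])<.07)&(W[:,2]>.015)
    if m.sum()>4: print("rib",m.sum(),W[m].mean(0),np.percentile(W[m],[5,95],axis=0),cv2.minAreaRect(W[m,:2].astype(np.float32)))
    L=(np.linalg.inv([[np.cos(p[2]),-np.sin(p[2])],[np.sin(p[2]),np.cos(p[2])]])@(W[:,:2]-p[:2]).T).T
    m=(abs(L[:,0]-22)<1e9)&(abs(L[:,0])<.1)&(abs(L[:,1])<.085)&(W[:,2]>.05)
    print("knob",m.sum(),L[m].mean(0) if m.any() else 0,W[m].mean(0) if m.any() else 0)
E
python3 m1.py
```

```text
jig [0.499 0.153 0.074]
[[ 0.028 -0.644]
 [ 0.388  0.183]
 [-0.096  0.168]
 [ 0.473 -0.363]
 [ 0.261  0.353]
 [ 0.453 -0.212]
 [ 0.237 -0.537]
 [-0.059 -0.932]
 [-1.31  -1.301]
 [-0.694  0.731]
 [ 0.208 -0.695]
 [-0.637 -0.372]
 [-0.832 -0.117]]
plate [ 0.487 -0.179  0.037]
[[-0.272 -0.433]
 [ 0.107  0.064]
 [-1.192 -1.275]
 [-0.393 -1.217]
 [ 0.513 -1.165]
 [-1.502 -0.037]
 [-0.442  1.628]
 [ 0.581  0.724]
 [-0.208  0.316]
 [-0.413  0.495]
 [ 0.01   0.175]]
top 1771 0.023957756997506352 ((0.49786484241485596, 0.15658964216709137), (0.20532555878162384, 0.17007461190223694), 5.4319539070129395)
rib 34 [ 0.466 -0.177  0.033] [[ 0.448 -0.182  0.022]
 [ 0.485 -0.172  0.043]] ((0.4737120568752289, -0.17583176493644714), (0.05408646911382675, 0.011697306297719479), 9.26322078704834)
knob 17 [0.03  0.008] [0.528 0.163 0.091]
side 1247 0.024659323566676987 ((0.494916707277298, 0.15150019526481628), (0.2017083615064621, 0.1767386645078659), 5.217537879943848)
rib 73 [ 0.463 -0.184  0.029] [[ 0.446 -0.188  0.017]
 [ 0.482 -0.177  0.036]] ((0.4648798108100891, -0.18271179497241974), (0.04024677351117134, 0.012531572952866554), 2.388188123703003)
knob 22 [0.02  0.005] [0.519 0.159 0.062]
```

```bash
cat > go.py <<'E'
import sys,numpy as np
from bench import monitor
from scipy.spatial.transform import Rotation as Ro
# args: target TCP x y z (m), yaw deg of tool y in world
o=monitor.get_obs();R=Ro.from_rotvec(o["tool_rot"]).as_matrix()
x,y,z,yaw=map(float,sys.argv[1:5])
cur=np.degrees(np.arctan2(R[1,1],R[0,1]));tw=-((yaw-cur+90)%180-90)
R2=R@Ro.from_euler("z",tw,degrees=True).as_matrix()
d=np.array([x,y,z])-o["tcp_pos"]
print("tcp",o["tcp_pos"].round(4),"yaw",cur.round(2),"tilt z",R[:,2].round(3),"twist",tw.round(2),"shift after twist cm",(R2.T@d*100).round(2),"before",(R.T@d*100).round(2),"F",o["ft_force"].round(1),"open",o["opening"].round(4),"t",o["time_s"])
E
python3 go.py .521 .155 .2 94.5
```

```text
Traceback (most recent call last):
  File "go.py", line 10, in <module>
    print("tcp",o["tcp_pos"].round(4),"yaw",cur.round(2),"tilt z",R[:,2].round(3),"twist",tw.round(2),"shift after twist cm",(R2.T@d*100).round(2),"before",(R.T@d*100).round(2),"F",o["ft_force"].round(1),"open",o["opening"].round(4),"t",o["time_s"])
                                                                                                                                                                                                                   ^^^^^^^^^^^^^^^^^^
AttributeError: 'float' object has no attribute 'round'
```

```bash
sed -i 's/o\["opening"\].round(4)/round(o["opening"],4)/' go.py; python3 go.py .521 .155 .2 94.5
```

```text
tcp [0.2055 0.5635 0.3032] yaw 69.96 tilt z [-0.001 -0.001 -1.   ] twist -24.54 shift after twist cm [-28.26 -43.18  10.34] before [-43.64 -27.54  10.34] F [-0.4 -0.6 -0.5] open 0.0853 t 0.1
```

```bash
python3 -m creep '[[[0,0,0,-6.1],[0,0,0,-6.1],[0,0,0,-6.1],[0,0,0,-6.2],[-2,-3,0,0],[-2,-3,0,0],[-2,-3,0,0],[-2,-3,0,0],[-2,-3,0,0],[-2,-3,0,0]]]'; python3 -m creep '[[[-2,-3.1,0,0],[-2,-3.1,0,0],[-2,-3.1,0,0],[-2,-3.1,0.5,0],[-2,-3.1,1,0],[-2,-3,2,0],[-2,-3,3,0],[-2,-3,3,0]]]'; python3 go.py .521 .155 .118 94.5
```

```text
time_s: 0.93
tcp_pos: [0.3398, 0.3921, 0.3036]
tool_rot: [0.123, -3.139, 0.0]
ft_force: [0.9, 0.0, 0.7]
opening: 0.0856
grasp_force: 0.0
time_s: 1.6
tcp_pos: [0.5139, 0.1664, 0.2149]
tool_rot: [-0.121, 3.138, 0.0]
ft_force: [0.7, 0.6, 0.5]
opening: 0.0856
grasp_force: 0.0
tcp [0.5139 0.1664 0.2149] yaw 94.43 tilt z [ 0.001  0.    -1.   ] twist -0.07 shift after twist cm [-0.61 -1.19  9.69] before [-0.61 -1.19  9.69] F [0.7 0.6 0.5] open 0.0856 t 1.6
```

```bash
python3 -m creep '[[[0,0,0,0],[0,0,0,0],[0,0,0,0]]]' >/dev/null; python3 go.py .521 .155 .118 94.5
python3 - <<'E'
from bench import camera
import cv2,numpy as np
for n in("top","side"):
    p,d=camera(n);np.save(f"pics/{n}1.npy",d);cv2.imwrite(f"pics/{n}1raw.png",p[:,:,::-1])
s=cv2.imread("pics/side1raw.png");cv2.imwrite("pics/s1.png",cv2.resize(s[110:215,190:300],None,fx=5.5,fy=5.5,interpolation=cv2.INTER_CUBIC))
E
```

```text
tcp [0.5126 0.1682 0.2157] yaw 94.43 tilt z [-0.001  0.    -1.   ] twist -0.07 shift after twist cm [-0.74 -1.38  9.77] before [-0.74 -1.38  9.77] F [0.1 0.2 0.8] open 0.0851 t 1.85
```

View pics/s1.png

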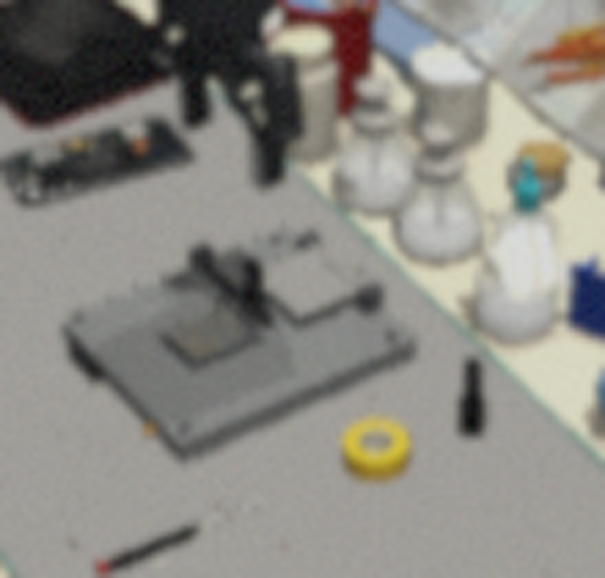

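The jig stands as modelled: knob at crop (248,275), stop block at (205,258), fingers above, straddling in y. Descending to the knob.

```bash
python3 -m creep '[[[-0.7,-1.4,1.5,0],[0,0,2.5,0],[0,0,2.5,0],[0,0,2,0],[0,0,1.2,0],[0,0,0,0],[0,0,0,0]]]'; python3 go.py .521 .155 .118 94.5
```

```text
time_s: 2.53
tcp_pos: [0.5209, 0.1553, 0.1194]
tool_rot: [-0.124, 3.139, 0.0]
ft_force: [0.5, -0.3, 0.2]
opening: 0.0853
grasp_force: 0.0
tcp [0.5209 0.1553 0.1194] yaw 94.51 tilt z [ 0.  0. -1.] twist 0.01 shift after twist cm [-0.01 -0.03  0.14] before [-0.01 -0.03  0.14] F [ 0.5 -0.3  0.2] open 0.0853 t 2.5333
```

```bash
python3 -m creep '[[[0,0,0,0],[0,0,0,0],[0,0,0,0],[0,0,0,0],[0,0,0,0],[0,0,0,0],[0,0,0,0],[0,0,0,0]]]' 0.8;python3 go.py .521 .155 .118 94.5
```

```text
time_s: 3.2
tcp_pos: [0.5211, 0.1564, 0.1195]
tool_rot: [-0.124, 3.138, 0.007]
ft_force: [-1.9, 10.6, 5.1]
opening: 0.0128
grasp_force: 59.0
tcp [0.5211 0.1564 0.1195] yaw 94.54 tilt z [ 0.001  0.004 -1.   ] twist 0.04 shift after twist cm [ 0.02 -0.14  0.15] before [ 0.02 -0.14  0.15] F [-1.9 10.6  5.1] open 0.0128 t 3.2
```

```bash
python3 -m creep '[[[0,0.5,0,0],[0,0.9,0,0],[0,0.9,0,0],[0,0.9,0,0],[0,0.9,0,0],[0,0.8,0,0],[0,0.5,0,0],[0,0,0,0],[0,0,0,0]]]';python3 go.py .521 .155 .118 94.5; python3 -m creep '[[[0,0.2,0,0],[0,0.2,0,0],[0,0,0,0],[0,0,0,0]]]'
```

```text
time_s: 3.95
tcp_pos: [0.5172, 0.209, 0.1195]
tool_rot: [-0.123, 3.138, 0.001]
ft_force: [-0.4, 2.0, 4.5]
opening: 0.0123
grasp_force: 59.1
tcp [0.5172 0.209  0.1195] yaw 94.49 tilt z [ 0.001  0.001 -1.   ] twist -0.01 shift after twist cm [ 0.04 -5.41  0.14] before [ 0.04 -5.41  0.14] F [-0.4  2.   4.5] open 0.0123 t 3.95
time_s: 4.28
tcp_pos: [0.5169, 0.2125, 0.1195]
tool_rot: [-0.122, 3.138, 0.0]
ft_force: [-0.9, 0.4, 6.8]
opening: 0.0128
grasp_force: 59.2
```

```bash
for i in 1 2; do python3 -m creep '[[[0,0.1,0,0],[0,0.1,0,0],[0,0,0,0]]]'|sed -n 2,4p; done
```

```text
tcp_pos: [0.5168, 0.2144, 0.1195]
tool_rot: [-0.122, 3.138, -0.001]
ft_force: [-1.1, -1.2, 5.2]
tcp_pos: [0.5167, 0.2153, 0.1194]
tool_rot: [-0.121, 3.138, -0.005]
ft_force: [-0.7, -7.8, 7.0]
```

```bash
for i in 1 2; do python3 -m creep '[[[0,0.1,0,0],[0,0,0,0],[0,0,0,0]]]'|sed -n 2,4p; done
```

```text
tcp_pos: [0.5167, 0.2155, 0.1194]
tool_rot: [-0.12, 3.138, -0.008]
ft_force: [-0.5, -13.0, 6.1]
tcp_pos: [0.5167, 0.2157, 0.1194]
tool_rot: [-0.119, 3.138, -0.01]
ft_force: [-1.7, -16.4, 8.2]
```

```bash
python3 -m creep '[[[0,-0.2,0,0],[0,0,0,0],[0,0,0,0],[0,0,0,0],[0,0,-1,0],[0,0,-2.5,0],[0,0,-3,0],[0,0,-3,0],[0,-2,-1.5,0],[0,-2,0,0]]]' 8.5
python3 - <<'E'
from bench import camera
import cv2,numpy as np
im={}
for n in("top","side"):
    A=[];D=[]
    for k in range(6):
        p,d=camera(n);A.append(p[:,:,::-1].astype(float));D.append(d)
    im[n]=np.mean(A,0);np.save(f"pics/{n}2.npy",np.median(D,0));cv2.imwrite(f"pics/{n}2.png",im[n])
f=lambda a:cv2.resize(np.clip(a,0,255).astype(np.uint8),(400,400),interpolation=cv2.INTER_CUBIC)
g=lambda a:np.clip((a-40)*1.5,0,255)
# 40px crops x10
t=f(g(im["top"][185:225,280:320]));s=f(g(im["side"][210:250,250:290]))
cv2.imwrite("pics/pl.png",np.hstack([t,s]))
E
```

```text
time_s: 6.12
tcp_pos: [0.5207, 0.1772, 0.234]
tool_rot: [-0.126, 3.132, 0.001]
ft_force: [0.5, -0.1, -0.7]
opening: 0.0848
grasp_force: 0.0[ WARN:0@4.572] global loadsave.cpp:1063 imwrite_ Unsupported depth image for selected encoder is fallbacked to CV_8U.
```

View pics/pl.png

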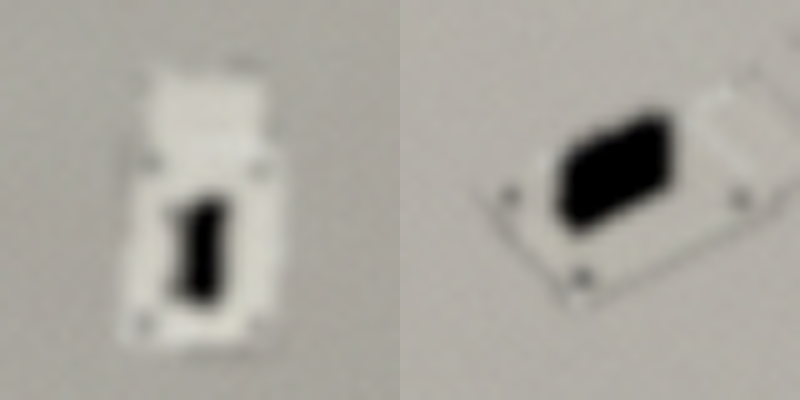

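```bash
cat > m2.py <<'E'
from h import *
np.set_printoptions(precision=3,suppress=True)
T=lambda u,v,*X:(280+u/10-.45,185+v/10-.45,*X)
S=lambda u,v,*X:(250+(u-400)/10-.45,210+v/10-.45,*X)
o={"top":[T(150,72,55,24,4),T(268,78,55,-24,4),T(142,160,20,30,4),T(283,160,20,-30,4),T(125,345,-55,30,4),T(270,352,-55,-30,4),T(203,252,-20,0,28)],
"side":[S(478,190,-55,30,2),S(572,308,-55,-30,1),S(790,203,20,-30,1),S(617,172,-20,0,19)]}
for k in (o,{"top":o["top"]},{"side":o["side"]}):
    q,r=fit(k,[.48,-.18,0.05]);print("plate",q,"rib",place(q,[[-20,0,22]]));print(r.round(2).tolist())
d=np.load("pics/top2.npy")
for n in C:
    d=np.load(f"pics/{n}2.npy");v,u=np.nonzero(d>0);z=d[v,u];c=C[n]
    W=(np.c_[(u-c["cx"])/c["fx"]*z,(v-c["cy"])/c["fy"]*z,z]-c["t"])@c["R"]
    m=(np.hypot(W[:,0]-.467,W[:,1]+.18)<.035)&(W[:,2]>.012);w=W[m]
    e=np.polyfit(w[:,0],w[:,1],1);print(n,m.sum(),w.mean(0),e[0])
    P=place((.498,.155,.0785),[[22,58,34],[22,0,34]])
    for a in P:
        m=(np.hypot(W[:,0]-a[0],W[:,1]-a[1])<.02)&(W[:,2]>.045)&(W[:,2]<.09);print("knob?",m.sum(),W[m].mean(0))
E
python3 m2.py
```

```text
plate [ 0.486 -0.179  0.006] rib [[ 0.466 -0.179  0.022]]
[[-0.16, -0.58], [0.16, -0.41], [-1.28, -0.8], [-0.15, 0.16], [-0.45, -0.46], [0.42, -0.18], [0.47, -0.54], [-0.28, 0.46], [0.01, 0.59], [-2.66, 1.91], [-0.39, 0.31]]
plate [ 0.484 -0.179  0.01 ] rib [[ 0.464 -0.179  0.022]]
[[-0.13, -0.15], [0.2, -0.04], [-1.21, -0.36], [-0.08, 0.54], [-0.31, -0.01], [0.57, 0.21], [0.58, -0.12]]
plate [ 0.489 -0.176  0.03 ] rib [[ 0.469 -0.177  0.022]]
[[0.11, -0.03], [0.77, -0.12], [-2.26, 0.9], [0.03, -0.43]]
top 33 [ 0.466 -0.177  0.033] 0.052095935906517336
knob? 0 [nan nan nan]
knob? 0 [nan nan nan]
side 81 [ 0.463 -0.183  0.027] 0.0009858176571141293
knob? 25 [0.514 0.21  0.06 ]
knob? 0 [nan nan nan]m2.py:17: RuntimeWarning: Mean of empty slice.
  m=(np.hypot(W[:,0]-a[0],W[:,1]-a[1])<.02)&(W[:,2]>.045)&(W[:,2]<.09);print("knob?",m.sum(),W[m].mean(0))
  ret = um.true_divide(
```

```bash
python3 go.py .466 -.179 .18 91
```

```text
tcp [0.519  0.1769 0.2284] yaw 94.49 tilt z [-0.  0. -1.] twist 3.49 shift after twist cm [  5.92 -35.5    4.84] before [  8.07 -35.07   4.84] F [-0.6 -0.1  0.5] open 0.0851 t 6.7167
```

```bash
python3 -m creep '[[[0,0,0,3.5],[0.6,-3.5,0,0],[0.6,-3.5,0,0],[0.6,-3.5,0,0],[0.6,-3.5,0,0],[0.6,-3.5,0,0],[0.6,-3.5,0,0],[0.6,-3.5,0,0],[0.6,-3.5,0,0],[0.6,-3.5,2,0]]]'; python3 -m creep '[[[0.5,-3.5,2.5,0],[0,0,0,0],[0,0,0,0],[0,0,0,0]]]'; python3 go.py .466 -.179 .086 91
```

```text
time_s: 7.55
tcp_pos: [0.4714, -0.1417, 0.212]
tool_rot: [-0.027, 3.136, -0.005]
ft_force: [1.3, -0.8, 1.0]
opening: 0.0852
grasp_force: 0.0
time_s: 7.88
tcp_pos: [0.4662, -0.1727, 0.1847]
tool_rot: [0.026, -3.141, -0.001]
ft_force: [-0.1, -1.0, 0.7]
opening: 0.0852
grasp_force: 0.0
tcp [ 0.4662 -0.1727  0.1847] yaw 90.94 tilt z [-0.     0.001 -1.   ] twist -0.06 shift after twist cm [ 0.03 -0.63  9.87] before [ 0.03 -0.63  9.87] F [-0.1 -1.   0.7] open 0.0852 t 7.8833
```

```bash
python3 -m creep '[[[0,-0.6,1.5,0],[0,0,2.5,0],[0,0,2.5,0],[0,0,2,0],[0,0,1,0],[0,0,0.3,0],[0,0,0,0],[0,0,0,0]]]'; python3 -m creep '[[[0,0,0,0],[0,0,0,0],[0,0,0,0],[0,0,0,0],[0,0,0,0],[0,0,0,0],[0,0,0,0],[0,0,0,0],[0,0,0,0]]]' 0.5;python3 go.py .466 -.179 .086 91
```

```text
time_s: 8.55
tcp_pos: [0.4672, -0.1791, 0.088]
tool_rot: [-0.027, 3.14, -0.002]
ft_force: [0.4, 0.0, 0.7]
opening: 0.0849
grasp_force: 0.0
time_s: 9.3
tcp_pos: [0.4665, -0.1791, 0.0868]
tool_rot: [-0.026, 3.141, -0.0]
ft_force: [-0.4, -0.7, 4.0]
opening: 0.0109
grasp_force: 60.6
tcp [ 0.4665 -0.1791  0.0868] yaw 90.96 tilt z [ 0. -0. -1.] twist -0.04 shift after twist cm [0.05 0.02 0.08] before [0.05 0.01 0.08] F [-0.4 -0.7  4. ] open 0.0109 t 9.3
```

```bash
python3 -m creep '[[[0,0,-0.5,0],[0,0,-1.5,0],[0,0,-2.5,0],[0,0,-2.5,0],[0,0,-2,0],[0,0,0,0],[0,0,0,0]]]'; python3 go.py .4332 .1504 .177 94.3
python3 - <<'E'
from bench import camera
import cv2,numpy as np
im={}
for n in("top","side"):
    im[n]=np.mean([camera(n)[0][:,:,::-1].astype(float) for k in range(3)],0)
f=lambda a:cv2.resize(np.clip((a-30)*1.3,0,255).astype(np.uint8),(400,400),interpolation=cv2.INTER_CUBIC)
cv2.imwrite("pics/held.png",np.hstack([f(im["top"][175:225,275:325]),f(im["side"][180:240,240:300])]))
E
```

```text
time_s: 9.88
tcp_pos: [0.4668, -0.1793, 0.1774]
tool_rot: [-0.026, 3.14, -0.002]
ft_force: [-0.1, -0.0, -1.8]
opening: 0.0108
grasp_force: 60.0
tcp [ 0.4668 -0.1793  0.1774] yaw 90.96 tilt z [ 0.002 -0.001 -1.   ] twist -3.34 shift after twist cm [ 0.88 33.13  0.  ] before [ 2.8  33.02  0.  ] F [-0.1 -0.  -1.8] open 0.0108 t 9.8833
```

View pics/held.png

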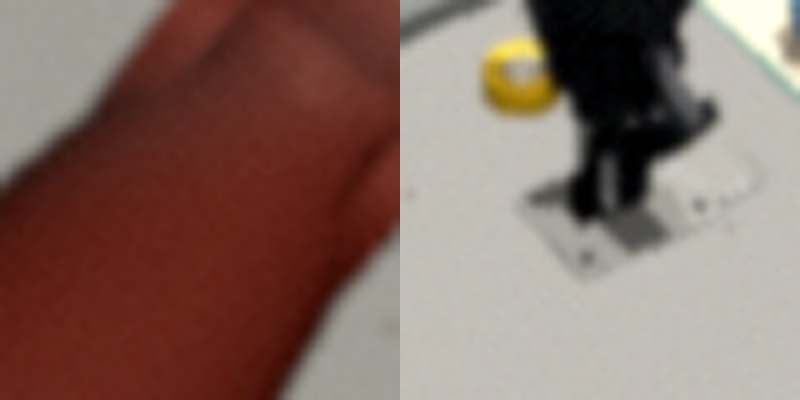

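Run:
```python
from h import *
np.set_printoptions(precision=4,suppress=True)
S=lambda u,v,x,y,z:(240+(u-400)/6.667-.4,180+v/6.667-.4,x,y,z+90.6)
o={"side":[S(518,200,-55,30,2),S(583,281,-55,-30,1),S(764,182,55,-24,1)]}
q,r=fit(o,[.48,-.18,.016]);print(q,r.tolist(),place(q,[[-20,0,0]]))
for e in(-6,-3,0,3,6):
  p=(.4668+(.020+e/1000),-.179,.016);print(e,[ (proj("side",place(p,[k[2:]]))-k[:2]).round(2).tolist() for k in o["side"]])
```

```text
[ 0.4852 -0.1788  0.0217] [[-0.6783559807485631, 0.1941528347043402], [0.03401093885344153, -0.18421688230083078], [0.5971093214420193, -0.05054538171506806]] [[ 0.4652 -0.1793  0.    ]]
-6 [[[-1.85, 0.66]], [[-1.26, 0.36]], [[-0.48, 0.56]]]
-3 [[[-1.04, 0.31]], [[-0.43, -0.02]], [[0.29, 0.22]]]
0 [[[-0.23, -0.04]], [[0.4, -0.39]], [[1.06, -0.13]]]
3 [[[0.58, -0.39]], [[1.23, -0.76]], [[1.83, -0.47]]]
6 [[[1.39, -0.73]], [[2.06, -1.13]], [[2.59, -0.81]]]
```

```bash
python3 -m creep '[[[0,0.8,0,-3.3],[0.1,3.2,0,0],[0.1,3.2,0,0],[0.1,3.3,0,0],[0.1,3.3,0,0],[0.1,3.3,0,0],[0.1,3.3,0,0],[0.1,3.3,0,0],[0.1,3.2,0,0],[0.1,3,0,0]]]'; python3 -m creep '[[[0,2,0,0],[0,1,0,0],[0,0,0,0],[0,0,0,0],[0,0,0,0]]]'; python3 go.py .4332 .1504 .117 94.3
```

```text
time_s: 11.02
tcp_pos: [0.4349, 0.1202, 0.1761]
tool_rot: [0.117, -3.139, -0.0]
ft_force: [0.7, 0.3, -1.7]
opening: 0.0106
grasp_force: 59.9
time_s: 11.43
tcp_pos: [0.4335, 0.1476, 0.1763]
tool_rot: [0.116, -3.139, 0.0]
ft_force: [0.0, -1.0, -1.4]
opening: 0.0111
grasp_force: 59.9
tcp [0.4335 0.1476 0.1763] yaw 94.22 tilt z [-0. -0. -1.] twist -0.08 shift after twist cm [0.01 0.29 5.93] before [0.01 0.29 5.93] F [ 0.  -1.  -1.4] open 0.0111 t 11.4333
```

```bash
python3 -m creep '[[[0,0.3,1.5,0],[0,0,2,0],[0,0,1.5,0],[0,0,0.7,0],[0,0,0,0],[0,0,0,0],[0,0,0,0]]]'; python3 go.py .4332 .1504 .1163 94.3
python3 - <<'E'
from bench import camera
import cv2,numpy as np
a=np.mean([camera("side")[0][:,:,::-1].astype(float) for k in range(5)],0)
cv2.imwrite("pics/in1.png",cv2.resize(np.clip((a[130:200,190:280]-20)*1.3,0,255).astype(np.uint8),None,fx=8,fy=8,interpolation=cv2.INTER_CUBIC))
E
```

```text
time_s: 12.02
tcp_pos: [0.4338, 0.1511, 0.1206]
tool_rot: [-0.116, 3.138, 0.0]
ft_force: [-0.2, 0.2, -2.0]
opening: 0.0108
grasp_force: 59.9
tcp [0.4338 0.1511 0.1206] yaw 94.22 tilt z [ 0.001  0.    -1.   ] twist -0.08 shift after twist cm [ 0.07 -0.06  0.43] before [ 0.07 -0.06  0.43] F [-0.2  0.2 -2. ] open 0.0108 t 12.0167
```

View pics/in1.png

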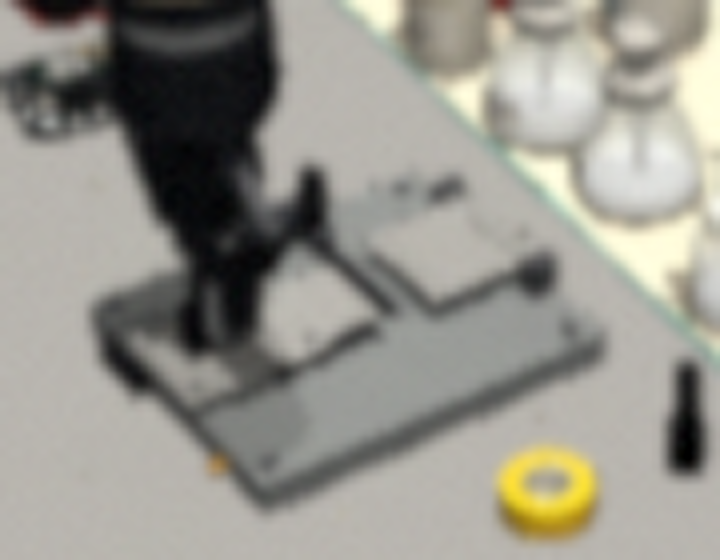

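Run:
```python
from h import *
np.set_printoptions(precision=1,suppress=True)
c=lambda P:(proj("side",P)-[190,130]+.5)*8
J=(.498,.1553,.075)
print("leaf front R bottom/top, L top, back R",c(place(J,[[35,-32,36],[35,-32,39],[35,32,39],[87,-32,39]])))
print("jig corners",c(place(J,[[-96,-85,24],[100,-85,24],[-96,85,24]])),"knob top at end",c(place(J,[[22,58,70]])))
q=(.4338+.0185*.997,.1511+.0185*.075,.0737)
print("tongue R/L top,shoulderR, tail R",c(place(q,[[55,-24,37.8],[55,24,37.8],[20,-30,37.8],[-55,-30,37.8],[-55,30,37.8]])))
```

```text
leaf front R bottom/top, L top, back R [[432.6 307.5]
 [432.4 302.6]
 [361.5 239.6]
 [520.  264.6]]
jig corners [[259.9 488.7]
 [604.7 332.4]
 [ 82.8 305.8]] knob top at end [[308.  173.4]]
tongue R/L top,shoulderR, tail R [[378.3 315.1]
 [325.8 267.1]
 [323.5 347.9]
 [187.1 406.9]
 [124.7 342.4]]
```

```bash
python3 -m creep '[[[0,0,0.2,0],[0,0,0.2,0],[0,0,0,0],[0,0,0,0],[0,0,0,0]]]'; python3 -m creep '[[[-0.4,0,0,0],[-0.6,0,0,0],[-0.6,0,0,0],[-0.4,0,0,0],[0,0,0,0],[0,0,0,0]]]';  python3 go.py .4332 .1504 .1163 94.3
```

```text
time_s: 12.68
tcp_pos: [0.4331, 0.1514, 0.1155]
tool_rot: [0.117, -3.139, -0.0]
ft_force: [0.3, -0.5, -1.2]
opening: 0.0107
grasp_force: 59.9
time_s: 13.18
tcp_pos: [0.4533, 0.1529, 0.1154]
tool_rot: [0.117, -3.139, -0.0]
ft_force: [-0.0, -0.4, -1.4]
opening: 0.0106
grasp_force: 59.9
tcp [0.4533 0.1529 0.1154] yaw 94.25 tilt z [-0.  0. -1.] twist -0.05 shift after twist cm [ 2.02 -0.1  -0.09] before [ 2.02 -0.1  -0.09] F [-0.  -0.4 -1.4] open 0.0106 t 13.1833
```

```bash
python3 -m creep '[[[-0.3,0,0,0],[-0.4,0,0,0],[-0.4,0,0,0],[0,0,0,0],[0,0,0,0]]]'; python3 -m creep '[[[-0.4,0,0,0],[-0.5,0,0,0],[-0.5,0,0,0],[-0.3,0,0,0],[0,0,0,0],[0,0,0,0]]]';  python3 go.py .4332 .1504 .1163 94.3
```

```text
time_s: 13.6
tcp_pos: [0.4643, 0.1537, 0.1156]
tool_rot: [0.117, -3.139, -0.0]
ft_force: [-0.0, -0.2, -0.7]
opening: 0.0102
grasp_force: 59.9
time_s: 14.1
tcp_pos: [0.4811, 0.155, 0.1154]
tool_rot: [0.117, -3.139, -0.0]
ft_force: [0.5, 0.1, -1.7]
opening: 0.0104
grasp_force: 59.9
tcp [0.4811 0.155  0.1154] yaw 94.26 tilt z [-0.  0. -1.] twist -0.04 shift after twist cm [ 4.81 -0.1  -0.08] before [ 4.81 -0.1  -0.08] F [ 0.5  0.1 -1.7] open 0.0104 t 14.1
```

Run:
```python
from bench import camera
import cv2,numpy as np
a=np.mean([camera("side")[0][:,:,::-1].astype(float) for k in range(5)],0)
cv2.imwrite("pics/in2.png",cv2.resize(np.clip((a[130:200,190:280]-20)*1.3,0,255).astype(np.uint8),None,fx=8,fy=8,interpolation=cv2.INTER_CUBIC))
from h import *
np.set_printoptions(precision=1,suppress=True)
c=lambda P:(proj("side",P)-[190,130]+.5)*8
J=(.498,.1553,.075);q=(.4811+.0185*.997,.155+.0185*.075,.0744)
print("at plate: x=35 R edge, shoulder R(30),shoulder tongue(24), tail R,L",c(place(q,[[33.5,-24,32.6],[20,-30,32.6],[20,-24,32.6],[-55,-30,32.6],[-55,30,32.6]])))
print("leaf",c(place(J,[[35,-32,36],[35,32,39],[87,-32,39]])))
```

```text
at plate: x=35 R edge, shoulder R(30),shoulder tongue(24), tail R,L [[422.9 303.9]
 [406.6 320. ]
 [399.8 313.9]
 [274.6 377.3]
 [210.8 314.8]]
leaf [[432.6 307.5]
 [361.5 239.6]
 [520.  264.6]]
```

View pics/in2.png

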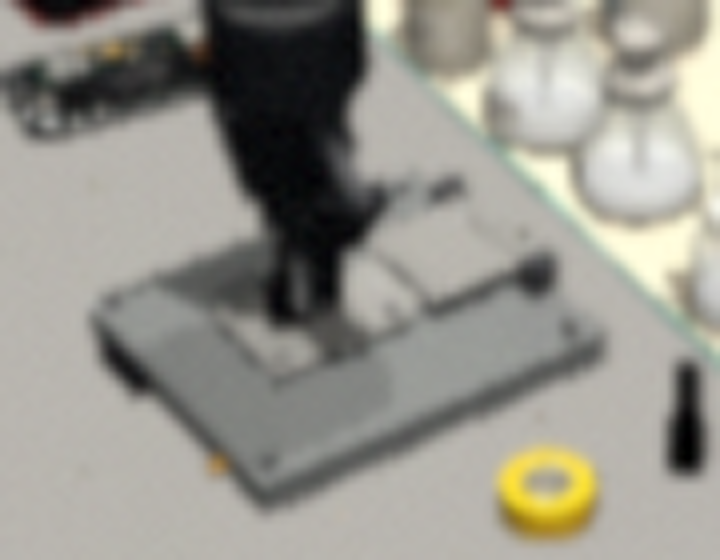

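```bash
python3 -m creep '[[[0,0,0.1,0],[0,0,0.1,0],[0,0,0.1,0],[0,0,0,0],[0,0,0,0]]]'|sed -n 2,4p; for i in 1 ; do python3 -m creep '[[[0,0,0.1,0],[0,0,0.1,0],[0,0,0,0],[0,0,0,0]]]'|sed -n 2,4p; done
```

```text
tcp_pos: [0.4811, 0.155, 0.1128]
tool_rot: [-0.117, 3.139, 0.0]
ft_force: [-1.4, 0.2, 4.7]
tcp_pos: [0.4811, 0.155, 0.111]
tool_rot: [-0.117, 3.139, 0.0]
ft_force: [-3.3, -1.1, 7.1]
```

```bash
python3 -m creep '[[[0,0,0.1,0],[0,0,0,0],[0,0,0,0],[0,0,0,0]]]'|sed -n 2,4p; python3 -m creep '[[[0,0,0.1,0],[0,0,0,0],[0,0,0,0],[0,0,0,0]]]'|sed -n 2,4p;python3 -m creep '[[[0,0,0.1,0],[0,0,0,0],[0,0,0,0],[0,0,0,0]]]'|sed -n 2,4p
```

```text
tcp_pos: [0.4811, 0.155, 0.1108]
tool_rot: [-0.117, 3.139, -0.0]
ft_force: [-7.5, -0.6, 14.9]
tcp_pos: [0.4811, 0.1551, 0.1107]
tool_rot: [-0.117, 3.139, -0.0]
ft_force: [-12.3, -1.2, 25.5]
tcp_pos: [0.4812, 0.1551, 0.1107]
tool_rot: [-0.117, 3.139, -0.001]
ft_force: [-17.5, -2.0, 34.4]
```

```bash
python3 -m creep '[[[0.1,0,0,0],[0.05,0,-0.05,0],[0,0,0,0],[0,0,0,0],[0,0,0,0],[0,0,0,0],[0,0,0,0],[0,0,0,0]]]'
python3 - <<'E'
from bench import camera
import cv2,numpy as np
a=np.mean([camera("side")[0][:,:,::-1].astype(float) for k in range(5)],0)
cv2.imwrite("pics/fin.png",cv2.resize(np.clip((a[130:200,190:280]-20)*1.3,0,255).astype(np.uint8),None,fx=8,fy=8,interpolation=cv2.INTER_CUBIC))
E
```

```text
time_s: 16.77
tcp_pos: [0.4809, 0.155, 0.1108]
tool_rot: [-0.117, 3.136, 0.0]
ft_force: [-5.8, -0.7, 21.9]
opening: 0.0105
grasp_force: 63.3
```

View pics/fin.png

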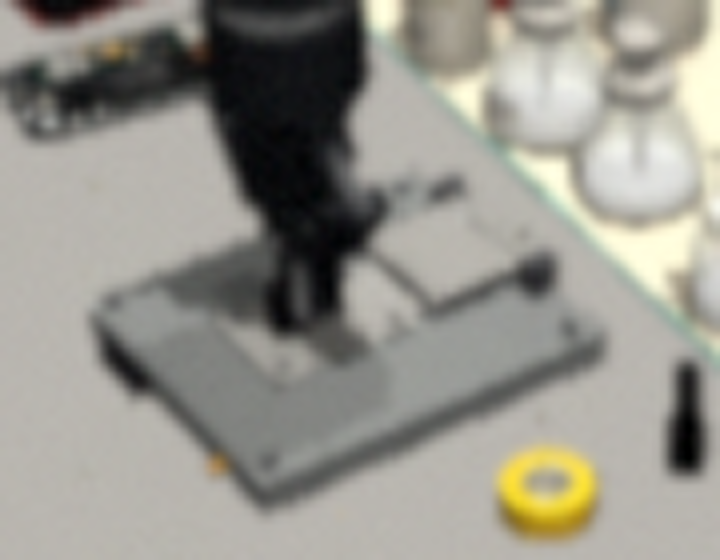

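The plate lies flat on the deck with its tail corner at (278,388), and its tongue is under the unlifted leaf, whose front corner is at (435,306). It is pressed down with 22 N.

```bash
python3 -c "
from bench import workorder
print(workorder.job_done())"
```

```text
the job is handed in; nothing more can be done
None
```

The job is handed in at about 17 s: the lock is at its end stop, the plate's tongue is about 22 mm under the leaf with the leaf still down, and the arm holds the plate flat on the deck with about 22 N.

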